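# Gauge a keyed pulley hub with a GO keyway plug gauge

## Robot

A 6-joint arm with a two-finger parallel gripper is mounted at the origin on the work surface. World frame = base frame: x ahead of the robot, y to its left, z up, the work surface at z = 0. Lengths are in mm, angles in rad, forces in N, time in s.
With the tool pointing down it reaches from about 400 to 925 mm from the base axis. Payload 12.5 kg.
Tool frame: the origin (TCP) lies between the finger pads; the fingertips stand 19 mm ahead of it and the grasp point (between the pads) is the TCP (env.nose_length is the distance from the TCP to the fingertips, in mm); z points along the fingers, y is the line along which they close (so a half turn about z gives the same grasp; the last joint's range is limited). The gripper opens to 95 mm and grips with 3 to 60 N. Pads are 20 mm wide; open, the fingers measure 119 mm over their backs; the gripper's body (75 mm by 180 mm) begins 59 mm behind the grasp point.
Start: joints at [1.036, 0.491, 1.559, -0, 1.092, -0.106], TCP at [259.848, 568.44, 233.661] pointing down, gripper open.
Joint ranges: [-3.1, 3.1], [-0.84, 2.19], [0.05, 2.79], [-1.13, 4.28], [0.06, 2.93], [-2.69, 2.69]. Speed limits (rad/s): [2.22, 2.22, 2.79, 3.14, 3.14, 3.14].

## Interface

Orientations are given as [roll, pitch, yaw] about the fixed x, y, z axes, in that order (R = Rz(yaw) Ry(pitch) Rx(roll)).
In Python, from cell import env gives the robot as it stands. The module is installed in compiled form; this text tells all that it offers.
- The arm moves only by the tool drive_tool, never from a script. Its argument "rows" is a list that holds one entry, the list of rows, each a list of 7 numbers: the shift along the tool's x, y, z scaled (see below), then the turn, a rotation vector about the tool's x, y, z scaled (see below), then the opening, from 0 (shut) to 1 (fully open). In form: [[[tx, ty, tz, ax, ay, az, jaw], ...]]. A call has 1 to 5 rows; each row shifts and turns the commanded pose from where the row before left it, along the tool's axes as they then stand; what a row does not reach is not made up. The controller multiplies each number of a shift by 250 mm and each number of a turn by 180 degrees. A row lasts 1/8 s, in which the tool goes at most 62.5 mm and 10.7 degrees, less where a joint would pass 70% of its speed; a pose out of reach is approached as far as the arm can. A call with a number of a shift or a turn outside -1 to 1 is refused whole. A call with a gripper value outside its range is refused whole. The fingers move at their own pace and stop on an object; the grip force is fixed at half the most. Time passes only in rows, so rows that do not move let the fingers close. It gives the time, the measured TCP pose, the force, the opening and the grip force at its end, in the units of the state.
- env.state(): the state, without advancing time (a new reading comes with each control period).
- env.read_camera(name): name is "scene" or "top" or "wrist"; returns a dict with "color" (400x640x3 uint8, blue, green, red), "camera_matrix" (3x3 intrinsics, pixels), "k1" (the pictures are not rectified: a ray, as slopes to the right and down, at radius r is drawn at 1 + k1 r^2 times it, then the intrinsics apply), "pose" (4x4, takes a point from camera to world coordinates). Camera axes: x right, y up, looking along -z (the intrinsics and any distortion apply to the point x, -y, -z); pixel columns grow to the right and rows downward; lengths in mm; the calibration is good to about 2 mm. A picture is of the moment at which its call begins. There is no depth.
- env.job_done(): hands the job in; it is judged then, once.
Trained networks look in a picture, given as the dict that the camera call returned (one of the last four; its "shot" number tells which), for a name from the list of things; names that differ only in an ending like _2 or _b are one class to them, and where a whole thing is asked for, a point or a joint stands for the part that bears it (a point fixed in the world has none). Each returns a list of dicts, best first, with "score" (0 to 1); they miss things now and then, are a little off and sometimes report something else, mostly with a low value. They report only what shows in the picture. A call takes as long as a camera call. They do not tell look-alikes from the thing itself.
- env.search_frame(name, picture): "at" ([x, y, z] in mm, in the coordinates of the camera as it stood for that picture, good to about 4 mm: the middle of the surface that is visible of it).
- env.place_of(name, picture): "at" ([x, y, z] in mm, in the coordinates of the camera as it stood for that picture, good to about 4 mm: a listed point, or the origin of a listed thing).
The state is a dict: "t": time; "joints": joint angles; "qvel": joint speeds; "tau": joint torques, N m; "eef_pos": TCP position; "tcp_rot": TCP orientation; "ft_force": force on the tool from outside, world axes, zero at the start; "moment": the same for the moment, N m; "opening": opening from 0.0 (shut) to 1.0 (fully open); "grip_force": force on a finger pad.
Only numpy, scipy, OpenCV 4.12 (cv2) and the standard library are available. Lean on these libraries where they do the work, as an engineer would, in place of code of your own. Each camera call takes 0.05 s, during which the arm holds its last target. There are 200 camera calls.

## Task

Slide the lid of the wooden gauge box fully open, take out the keyed plug gauge by its hexagonal handle and gauge the pulley hub that has a keyway in its bore: enter the nose, turn the gauge until its key slips into the keyway, and push on until the collar sits flush on the hub. Finish while still gripping the handle and pressing the gauge firmly home, with about a kilogram's weight of push. Leave the lid open, the hub standing on the granite about where it is and the other things undisturbed.

Things in the scene. Friction and masses are not known exactly. Their poses are not given: they have to be found in the camera images.
- gauge_box: Upright wooden box, 112 (its x) by 148 (its y) by 126 mm tall, walls 8 mm, fixed to the granite. Origin: centre of its underside. Opening at the top 96 by 132 mm; the front wall (-x side) is 115 mm tall. A cradle block fills the inside up to 52 mm height; the gauge hangs upright by its collar in a 42 mm square well in its middle.
- box_lid (a joint): Flat plywood lid, 6 mm thick (top face 122 mm above the granite), sliding in the box's grooves: 0 = closed, 0.100 m = fully open, along the box's -x axis (roughly towards the robot), where it stands out in front of the box. About 2 N of friction; it stays where it is left. Starts 0 to 25 mm open.
- lid_grip (a point): Middle of the wooden pull bar on the lid: 56 mm long along the box's y, 12 mm wide along the box's x, rising from 122 to 140 mm height, this point at 131 mm; 40 mm to the -x side of the box's centre when closed. Axes as the box's.
- gauge: Keyed GO plug gauge, 100 mm tall, about 0.38 kg, upright, hidden under the lid at the start. Origin: lower end of its nose, on its axis; z up; x towards its one key. From below: steel plug 29 mm in diameter, bevelled over the first 4 mm; at 40 to 46 mm a collar 56 mm in diameter; thin neck; at 50 to 100 mm a hexagonal aluminium handle.
- gauge_key (a point): Lower end of the key, 12 mm above the nose's end and 16.5 mm from the axis on the gauge's +x side. The key is 8 mm wide, reaches 19 mm from the axis and runs from here up to the collar; its lowest 3 mm taper to 6 mm wide. Below it the plug is a plain round nose.
- gauge_grip (a point): On the gauge's axis in the handle, 80 mm above the nose's end (20 mm below the top): a good height for the middle of the finger pads. The handle is 22 mm across flats; its flats face +-90, +-30 and +-150 degrees from the gauge's x axis. Axes as the gauge's.
- gauge_seat (a point): On the gauge's axis at the underside of its collar, 40 mm above the nose's end. In the box it is 52 mm above the granite (handle top at 112 mm), within 2 mm of the box's centre line, the key within 30 degrees of the box's +x axis; the gauge can turn and shift 2 mm there. Axes as the gauge's.
- hub_keyed: Loose machined aluminium pulley hub, about 1.1 kg, standing on the granite: rim 124 mm in diameter and 50 mm tall, recessed web, boss 68 mm in diameter and 60 mm tall with an upright through bore 31 mm in diameter. A keyway 10 mm wide, reaching 20.5 mm from the axis, runs down the bore on the hub's +x side. Origin: centre of its underside, z up.
- hub_mouth (a point): Centre of the bore's mouth, level with the boss's top face, 60 mm above the hub's underside; axes as the hub's. With the gauge home, gauge_seat is here and the gauge's x axis points as the hub's; with the key resting on the boss's face, gauge_seat is 28 mm higher.
- hub_plain: Second pulley hub, the same in every way but with a plain round bore without a keyway; not to be gauged or moved. The two hubs may stand in either place. Origin: centre of its underside.
- micrometer: Blue C-frame outside micrometer lying on the granite to the right of the hubs, 160 mm across, 19 mm high. Leave alone. Origin: between its jaws, on the granite.
- caliper: Steel caliper with a black display head, 230 mm long, 13 mm high, lying near the robot. Leave alone. Origin: middle of its beam, on the granite.
- calculator: Black pocket calculator, 155 by 78 by 14 mm, near the robot. Leave alone. Origin: centre of its underside.
- indicator: Round dial indicator lying on its back, 58 mm in diameter, 22 mm high, with a stem to 75 mm along its x. Leave alone. Origin: centre of its underside.
- marker: White and black marker pen, 135 mm long along its x, 12 mm thick. Leave alone. Origin: middle of its underside.
- setup_block: Steel block, 76 by 51 by 25 mm, with holes, beyond the hubs. Leave alone. Origin: centre of its underside.
Things that resemble listed ones, but are neither listed nor needed, are in the scene too. Several things have the shape of the gauge_box; the one meant has the colours described above. Leave any purple look-alike of the hub_keyed alone.

How it is judged (in metres and radians):
On the way, in this order (a step that is already met when the one before it is completed fails the run):
1. the lid is slid fully open (at least 90 of its 100 mm) (value of joint box_lid above 0.09 m), for 0.2 s.
2. the gauge is lifted out: its nose is above the top of the box (126 mm), with the lid still open (height (world z) of gauge above 0.127 m and value of joint box_lid above 0.085 m), for 0.1 s.
At the end, for the whole second after the job is handed in: Gauge home in the keyed hub: collar within 2 mm of the boss face, axes within 3 mm and 0.05 rad, key in keyway; hub flat on the granite; fingers still gripping the gauge (over 5 N) and pressing it on the hub (over 6 N, its 4 N weight included); all at rest, lid at least 85 mm open (value of joint box_lid above 0.085 m and z of gauge_seat in the frame of hub_mouth between -0.002 and 0.002 m and horizontal distance between gauge_seat and hub_mouth below 0.003 m and angle between the z axis of gauge and the z axis of hub_keyed, either way round below 0.05 rad and angle between the x axis of gauge and the x axis of hub_keyed, either way round below 0.15 rad and height (world z) of hub_keyed below 0.003 m and angle between hub_keyed's own z axis and vertical below 0.03 rad and contact force between gauge and hub_keyed above 6 N and contact force between the fingers and gauge above 5 N and linear speed of each of gauge, hub_keyed below 0.02 m/s); the arm keeps its last pose, push and grip.
It fails at once if the keyed hub is pushed more than 40 mm away or tipped (distance of hub_keyed from where it was at the start of the episode above 0.04 m or angle between hub_keyed's own z axis and vertical above 0.2 rad).
It fails at once if the gauge falls over or is dropped on its side (angle between gauge's own z axis and vertical above 0.7 rad).
It fails at once if another thing on the granite is moved more than 30 mm (distance of any of hub_plain, micrometer, caliper, calculator, indicator, marker, setup_block from where it was at the start of the episode above 0.03 m).
It also fails if it takes over 58 s, if anything falls off the work surface, if the arm or the gripper's body presses on something with over 40 N, if the wrist force passes 120 N, or if a joint passes its speed limit or range.

## Working session

There is one attempt and no reset: what is moved stays moved. The work goes in short steps, Python scripts to look and compute and a tool call to move; the robot and the scene stay as the last step left them, time stands still between calls to the robot, and variables do not carry over. Pictures are saved under pics/ and viewed, at most 10 in all, crops included, and the job is handed in when it is done.

Besides the shell and the picture viewer there is one more tool, called after "Emit:" by a JSON object that holds its "op" and its "data". drive_tool: Moves the arm, as the interface text tells. Its arguments: {"type":"object","properties":{"rows":{"type":"array","items":{"type":"array","items":{"type":"array","items":{"type":"number","minimum":-1,"maximum":1}}}}},"required":["rows"]}

```bash
mkdir -p pics
cat > h.py <<'E'
import numpy as np, cv2
from cell import env
from scipy.spatial.transform import Rotation as R
def W(p,at): return (np.array(p["pose"])@np.r_[at,1])[:3]
def px(p,w):
    c=np.linalg.inv(p["pose"])@np.r_[w,1]; s=np.array([c[0],-c[1]])/-c[2]
    s=s*(1+p["k1"]*(s@s)); K=np.array(p["camera_matrix"]); return (K[:2,:2]@s+K[:2,2])
def ray(p,uv,z):
    K=np.array(p["camera_matrix"]); d=np.linalg.solve(K[:2,:2],np.array(uv,float)-K[:2,2]); s=d.copy()
    for _ in range(20): s=d/(1+p["k1"]*(s@s))
    P=np.array(p["pose"]); v=P[:3,:3]@np.array([s[0],-s[1],-1]); o=P[:3,3]
    return o+v*(z-o[2])/v[2]
def go(xyz,yaw=None):
    """tool-frame shift fractions & turn to go to world xyz with tool down, yaw"""
    s=env.state(); r=R.from_euler('xyz',s["tcp_rot"])
    d=r.inv().apply(np.array(xyz)-s["eef_pos"])/250
    print("shift",d.round(4),"dist",np.linalg.norm(d*250))
    if yaw is not None:
        t=(r.inv()*R.from_euler('xyz',[np.pi,0,yaw])).as_rotvec()/np.pi; print("turn",t.round(4),"deg",t*180)
E
cat > a.py <<'E'
from h import *
s=env.state(); print(s)
for c in ["scene","top"]:
    p=env.read_camera(c); cv2.imwrite(f"pics/{c}0.png",p["color"])
    for n in ["gauge_box","lid_grip","hub_keyed","hub_mouth","hub_plain","micrometer","caliper","calculator","indicator","marker","setup_block"]:
        for d in env.place_of(n,p): 
            if d["score"]>.2: w=W(p,d["at"]); print(c,n,round(d["score"],2),w.round(0),px(p,w).round(0))
E
python3 a.py
```

```text
{'t': 0.0, 'joints': array([ 1.03638227e+00,  4.91552308e-01,  1.55945087e+00, -6.37155181e-06,
        1.09169569e+00, -1.05598936e-01]), 'qvel': array([ 2.57121097e-05, -9.59831549e-04,  1.73259149e-03,  2.31242505e-03,
        5.74653137e-05, -5.51252154e-04]), 'tau': array([ 7.50951349e-04, -6.12648225e+01, -2.58183002e+01,  6.92303781e-02,
        4.81768115e-02, -1.09790490e-04]), 'eef_pos': array([259.73677064, 568.22808694, 233.06575141]), 'tcp_rot': array([-3.14049201e+00, -1.10978584e-04,  2.71278042e+00]), 'ft_force': array([ 0.12990846, -0.86694481,  0.92733463]), 'moment': array([0.00599479, 0.09854688, 0.03184901]), 'grip_force': 0.0, 'opening': 0.9964531653971267}
scene gauge_box 0.74 [790. 209.  -3.] [467. 266.]
scene gauge_box 0.63 [597. 196.   1.] [429. 204.]
scene lid_grip 0.85 [545. 187. 126.] [429. 159.]
scene lid_grip 0.59 [750. 198. 129.] [473. 222.]
scene hub_keyed 0.82 [ 684. -284.    2.] [258. 270.]
scene hub_keyed 0.65 [485. -79.   4.] [321. 191.]
scene hub_mouth 0.93 [484. -81.  60.] [321. 177.]
scene hub_mouth 0.67 [ 686. -287.   64.] [253. 258.]
scene hu
[... 684 characters left out ...]
202. 124.]
top lid_grip 0.23 [739.  50.  -3.] [272. 146.]
top hub_keyed 0.83 [ 680. -283.   -1.] [398. 171.]
top hub_keyed 0.4 [483. -77.  59.] [317. 243.]
top hub_keyed 0.3 [ 734. -144.   -3.] [345. 150.]
top hub_mouth 0.82 [484. -77.  61.] [316. 243.]
top hub_mouth 0.71 [ 686. -279.   63.] [400. 164.]
top hub_plain 0.88 [ 495. -279.    1.] [395. 241.]
top micrometer 0.74 [ 586. -491.    4.] [478. 209.]
top caliper 0.74 [ 338. -223.   -1.] [373. 303.]
top calculator 0.97 [382. 178.  -1.] [217. 281.]
top indicator 0.63 [ 735. -145.    2.] [346. 149.]
top marker 0.6 [363.  15.   1.] [280. 290.]
top setup_block 0.67 [739.  49.  -3.] [273. 146.]
top setup_block 0.63 [379. 174.  -3.] [218. 282.]
```

Run:
```python
import cv2
a=cv2.imread("pics/scene0.png")[110:330,120:540]; b=cv2.imread("pics/top0.png")[80:330,150:520]
cv2.imwrite("pics/s1.png",cv2.resize(a,None,fx=1.9,fy=1.9,interpolation=2)); cv2.imwrite("pics/t1.png",cv2.resize(b,None,fx=2.1,fy=2.1,interpolation=2))
```

```text
(no output)
```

View pics/s1.png

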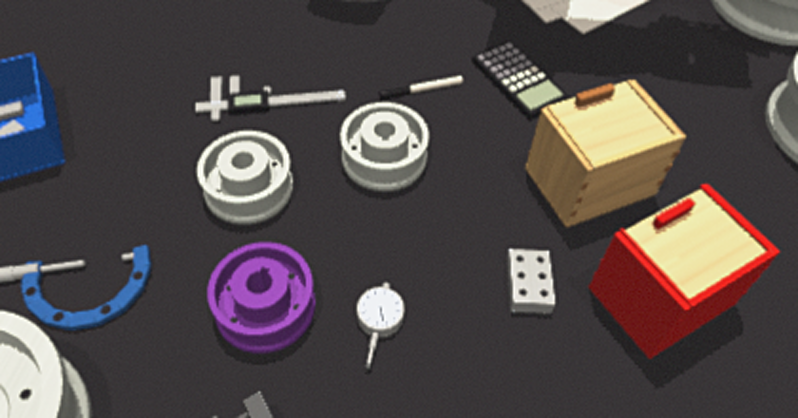

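View pics/t1.png

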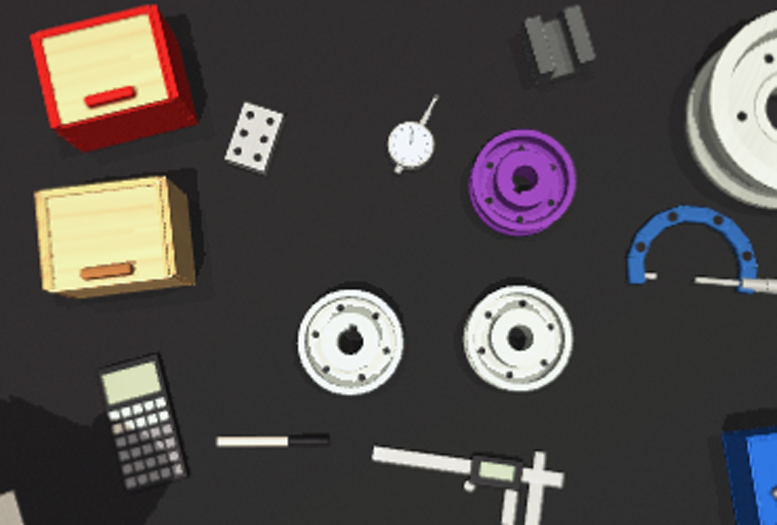

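The wooden box is at scene crop (605,150), and the red look-alike is at (685,270). The lookalikes for the hub are white hub A at top crop (350,342), which shows a keyway, white hub B at (520,338), which looks plain, and the purple one at (522,180). I choose the wooden box and hub A. I'll go above the lid and check with the wrist camera.

```bash
cat >> h.py <<'E'
def plan(xyz,yaw,n,jaw,frm=None):
    s=env.state(); p=np.array(s["eef_pos"]); r=R.from_euler('xyz',s["tcp_rot"])
    tgt=R.from_euler('xyz',[np.pi,0,yaw]); rv=(r.inv()*tgt).as_rotvec(); d=(np.array(xyz)-p)/n
    print("per row mm",np.linalg.norm(d).round(1),"deg",np.degrees(np.linalg.norm(rv)/n).round(2))
    out=[]
    for i in range(n):
        t=r.inv().apply(d)/250; out.append([*t.round(3)+0,*(rv/n/np.pi).round(4)+0,jaw]); r=r*R.from_rotvec(rv/n)
    for i in range(0,n,5): print([[float(round(v,4)) for v in o] for o in out[i:i+5]])
E
python3 -c "
from h import *
plan([520,192,260],1.52,9,0.6)"
```

```text
per row mm 50.9 deg 7.59
[[-0.175, -0.104, -0.012, 0.0, 0.0, 0.0422, 0.6], [-0.187, -0.08, -0.012, 0.0, 0.0, 0.0422, 0.6], [-0.196, -0.055, -0.012, 0.0, 0.0, 0.0422, 0.6], [-0.201, -0.028, -0.012, 0.0, 0.0, 0.0422, 0.6], [-0.203, -0.001, -0.012, 0.0, 0.0, 0.0422, 0.6]]
[[-0.202, 0.025, -0.012, 0.0, 0.0, 0.0422, 0.6], [-0.197, 0.052, -0.012, 0.0, 0.0, 0.0422, 0.6], [-0.188, 0.077, -0.012, 0.0, 0.0, 0.0422, 0.6], [-0.176, 0.102, -0.012, 0.0, 0.0, 0.0422, 0.6]]
```

Emit:
{"op": "drive_tool", "data": {"rows": [[[-0.175,-0.104,-0.012,0,0,0.042,0.6],[-0.187,-0.08,-0.012,0,0,0.042,0.6],[-0.196,-0.055,-0.012,0,0,0.042,0.6],[-0.201,-0.028,-0.012,0,0,0.042,0.6],[-0.203,0,-0.012,0,0,0.042,0.6]]]}}

```text
t: 1.82
eef_pos: [405.7, 358.4, 248.9]
tcp_rot: [3.141, -0.0, 2.049]
ft_force: [0.4, 1.2, -0.2]
opening: 0.607
grip_force: 0.0
```

Emit:
{"op": "drive_tool", "data": {"rows": [[[-0.202,0.025,-0.012,0,0,0.042,0.6],[-0.197,0.052,-0.012,0,0,0.042,0.6],[-0.188,0.077,-0.012,0,0,0.042,0.6],[-0.176,0.102,-0.012,0,0,0.042,0.6],[0,0,0,0,0,0,0.6]]]}}

```text
t: 2.45
eef_pos: [522.7, 190.4, 260.7]
tcp_rot: [3.141, 0.0, 1.52]
ft_force: [-0.7, -0.3, -0.3]
opening: 0.6
grip_force: 0.0
```

Run:
```python
from h import *
s=env.state(); print(s["t"],s["eef_pos"],s["tcp_rot"],s["joints"])
p=env.read_camera("wrist"); cv2.imwrite("pics/w1.png",p["color"]); print(np.array(p["pose"]).round(2).tolist())
for n in ["gauge_box","lid_grip"]:
    for d in env.place_of(n,p): w=W(p,d["at"]); print(n,round(d["score"],2),w.round(1),px(p,w).round(0))
```

```text
2.45 [522.74740497 190.40293669 260.67125116] [3.14098035e+00 3.99065149e-05 1.52018718e+00] [ 2.30664277e-01  3.65541775e-01  1.69448734e+00 -2.36054975e-04
  1.08098639e+00  2.81384405e-01]
[[1.0, 0.05, 0.01, 527.58], [-0.05, 0.96, 0.29, 270.34], [0.0, -0.29, 0.96, 411.75], [0.0, 0.0, 0.0, 1.0]]
gauge_box 0.76 [5.965e+02 1.963e+02 4.000e-01] [379. 161.]
gauge_box 0.66 [794.1 209.4   5.5] [546. 143.]
lid_grip 0.79 [554.8 192.3 137.5] [356. 197.]
lid_grip 0.74 [748.9 200.4 128.7] [583. 174.]
```

View pics/w1.png

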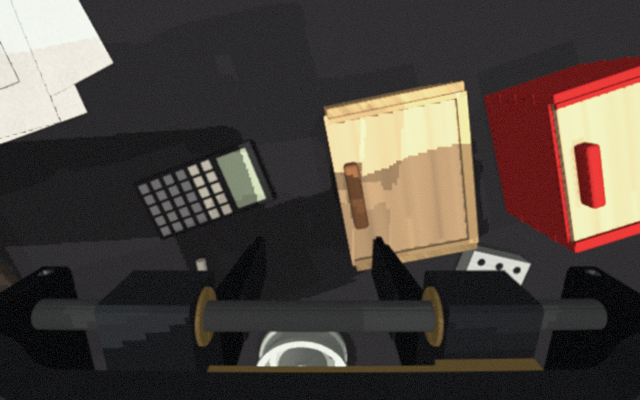

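The wooden box fills (326,83)-(478,268), with its pull bar running from (350,165) to (361,227). The red look-alike is on the right.

Run:
```python
from h import *
p=env.read_camera("wrist")
g=lambda uv,z: ray(p,uv,z)[:2].round(1)
print("bar",g((351,164),140),g((361,227),140))
for c in [(326,117),(465,84),(478,244),(357,269)]: print(g(c,126),g(c,115))
im=p["color"][70:280,310:490]; cv2.imwrite("pics/w2.png",cv2.resize(im,None,fx=2.8,fy=2.8,interpolation=2))
```

```text
bar [548.5 223.2] [555.9 169.5]
[530.4 259.7] [530.6 259.2]
[640.9 280.5] [645.3 280.8]
[662.8 143. ] [668.1 138. ]
[553.5 123.3] [554.6 117.5]
```

View pics/w2.png

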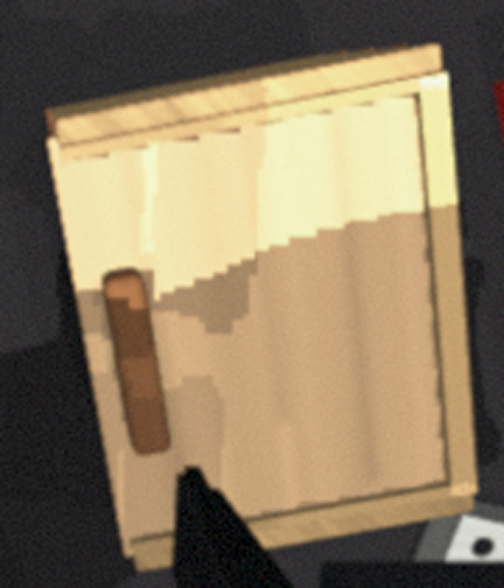

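Run:
```python
from h import *
p=env.read_camera("wrist")
g=lambda c,z: ray(p,(310+c[0]/2.8,70+c[1]/2.8),z)[:2]
A,B=g((123,273),140),g((152,450),140); d=A-B; print("bar",(A+B)/2,np.linalg.norm(d),"yaw",np.degrees(np.arctan2(-d[0],d[1])))
Q=[g(c,126) for c in [(50,142),(448,75),(475,495),(125,555)]]; print(np.mean(Q,0)); 
for i in range(4): d=Q[(i+1)%4]-Q[i]; print(np.linalg.norm(d).round(1),np.degrees(np.arctan2(d[1],d[0])).round(1))
d=env.place_of("lid_grip",p)[0]; print(W(p,d["at"]))
plan([552.5,197,170],np.pi/2+np.radians(8.5),3,0.6)
```

```text
bar [554.6087869  193.52333141] 54.8121856929463 yaw 8.28011396153383
[598.18104611 198.32932016]
114.7 7.0
131.9 -81.7
114.4 -171.9
134.0 98.4
[557.30865728 193.43616465 132.37309067]
per row mm 32.1 deg 3.66
[[0.006, 0.042, 0.121, 0.0, 0.0, -0.0204, 0.6], [0.003, 0.043, 0.121, 0.0, 0.0, -0.0204, 0.6], [0.001, 0.043, 0.121, 0.0, 0.0, -0.0204, 0.6]]
```

Run:
```python
from h import *
plan([555.5,194,145],np.pi/2+np.radians(8.2),4,0.6)
```

```text
per row mm 30.2 deg 2.67
[[0.002, 0.035, 0.116, 0.0, 0.0, -0.0148, 0.6], [0.0, 0.035, 0.116, 0.0, 0.0, -0.0148, 0.6], [-0.002, 0.035, 0.116, 0.0, 0.0, -0.0148, 0.6], [-0.003, 0.035, 0.116, 0.0, 0.0, -0.0148, 0.6]]
```

Emit:
{"op": "drive_tool", "data": {"rows": [[[0.002,0.035,0.116,0,0,-0.015,0.6],[0,0.035,0.116,0,0,-0.015,0.6],[-0.002,0.035,0.116,0,0,-0.015,0.6],[-0.003,0.035,0.114,0,0,-0.014,0.6],[0,0,0,0,0,0,0.6]]]}}

```text
t: 3.38
eef_pos: [555.7, 193.6, 143.8]
tcp_rot: [-3.139, 0.0, 1.712]
ft_force: [0.0, -0.6, 0.1]
opening: 0.598
grip_force: 0.0
```

Emit:
{"op": "drive_tool", "data": {"rows": [[[0,0,0,0,0,0,0.1],[0,0,0,0,0,0,0],[0,0,0,0,0,0,0],[0,0,0,0,0,0,0],[0,0,0,0,0,0,0]]]}}

```text
t: 4.0
eef_pos: [556.0, 192.9, 145.3]
tcp_rot: [-3.141, -0.0, 1.711]
ft_force: [-2.7, 0.7, 1.1]
opening: 0.132
grip_force: 1.0
```

Emit:
{"op": "drive_tool", "data": {"rows": [[[0,0,0,0,0,0,0],[0,-0.04,0,0,0,0,0],[0,-0.07,0,0,0,0,0],[0,-0.08,0,0,0,0,0],[0,-0.08,0,0,0,0,0]]]}}

```text
t: 4.62
eef_pos: [488.9, 182.9, 145.3]
tcp_rot: [3.14, 0.001, 1.711]
ft_force: [3.3, -5.7, 0.8]
opening: 0.122
grip_force: 30.0
```

Emit:
{"op": "drive_tool", "data": {"rows": [[[0,-0.06,0,0,0,0,0],[0,-0.04,0,0,0,0,0],[0,-0.01,0,0,0,0,0],[0,0,0,0,0,0,0]]]}}

```text
t: 5.12
eef_pos: [461.4, 178.7, 145.2]
tcp_rot: [-3.141, 0.001, 1.711]
ft_force: [0.1, -9.2, 3.5]
opening: 0.123
grip_force: 30.0
```

Emit:
{"op": "drive_tool", "data": {"rows": [[[0,-0.008,0,0,0,0,0],[0,-0.008,0,0,0,0,0],[0,0,0,0,0,0,0]]]}}

```text
t: 5.5
eef_pos: [459.9, 178.5, 145.3]
tcp_rot: [3.137, 0.001, 1.711]
ft_force: [12.6, -6.7, -5.9]
opening: 0.126
grip_force: 30.0
```

Emit:
{"op": "drive_tool", "data": {"rows": [[[0,0,0,0,0,0,0.2],[0,0,0,0,0,0,0.5],[0,0,0,0,0,0,0.5],[0,0,-0.06,0,0,0,0.5],[0,0,-0.2,0,0,0,0.5]]]}}

```text
t: 6.12
eef_pos: [457.1, 179.0, 209.2]
tcp_rot: [-3.137, 0.0, 1.711]
ft_force: [0.5, 0.9, -0.5]
opening: 0.489
grip_force: 0.0
```

Run:
```python
from h import *
plan([512,187,275],0.14,9,0.5)
```

```text
per row mm 9.6 deg 10.0
[[0.0, 0.025, -0.029, -0.0001, 0.0001, 0.0556, 0.5], [0.004, 0.024, -0.029, -0.0001, 0.0001, 0.0556, 0.5], [0.009, 0.023, -0.029, -0.0001, 0.0001, 0.0556, 0.5], [0.012, 0.021, -0.029, -0.0001, 0.0001, 0.0556, 0.5], [0.016, 0.019, -0.029, -0.0001, 0.0001, 0.0556, 0.5]]
[[0.019, 0.016, -0.029, -0.0001, 0.0001, 0.0556, 0.5], [0.021, 0.012, -0.029, -0.0001, 0.0001, 0.0556, 0.5], [0.023, 0.008, -0.029, -0.0001, 0.0001, 0.0556, 0.5], [0.024, 0.004, -0.029, -0.0001, 0.0001, 0.0556, 0.5]]
```

Emit:
{"op": "drive_tool", "data": {"rows": [[[0,0.025,-0.029,0,0,0.0556,0.5],[0.004,0.024,-0.029,0,0,0.0556,0.5],[0.009,0.023,-0.029,0,0,0.0556,0.5],[0.012,0.021,-0.029,0,0,0.0556,0.5],[0.016,0.019,-0.029,0,0,0.0556,0.5]]]}}

```text
t: 6.75
eef_pos: [488.5, 183.6, 246.6]
tcp_rot: [-3.141, 0.0, 0.832]
ft_force: [-0.5, 1.1, -1.0]
opening: 0.502
grip_force: 0.0
```

Emit:
{"op": "drive_tool", "data": {"rows": [[[0.019,0.016,-0.029,0,0,0.0556,0.5],[0.021,0.012,-0.029,0,0,0.0556,0.5],[0.023,0.008,-0.029,0,0,0.0556,0.5],[0.024,0.004,-0.029,0,0,0.0556,0.5],[0,0,0,0,0,0,0.5]]]}}

```text
t: 7.38
eef_pos: [512.9, 187.2, 275.5]
tcp_rot: [-3.141, -0.001, 0.14]
ft_force: [0.4, -0.4, 0.3]
opening: 0.5
grip_force: 0.0
```

Run:
```python
from h import *
s=env.state(); print(s["t"],s["eef_pos"],s["tcp_rot"],s["joints"])
p=env.read_camera("wrist"); print(np.array(p["pose"]).round(2).tolist())
u=px(p,[598,198,112]); print(u)
for n in ["gauge","gauge_grip","gauge_key","gauge_seat","gauge_box","lid_grip"]:
    for d in env.place_of(n,p): w=W(p,d["at"]); print(n,round(d["score"],2),w.round(1),px(p,w).round(0))
x,y=u.astype(int); x0=max(x-130,0);y0=max(y-100,0); print(x0,y0)
cv2.imwrite("pics/w3.png",cv2.resize(p["color"][y0:y0+200,x0:x0+260],None,fx=3,fy=3,interpolation=2))
```

```text
7.375 [512.89193124 187.15284531 275.53360901] [-3.14141393e+00 -5.35720172e-04  1.39867136e-01] [2.28825906e-01 3.35974584e-01 1.69828999e+00 1.45842158e-04
 1.10677860e+00 1.65968981e+00]
[[0.14, 0.95, 0.28, 593.48], [-0.99, 0.13, 0.04, 197.75], [0.0, -0.28, 0.96, 426.66], [0.0, 0.0, 0.0, 1.0]]
[318.84581304  95.10258807]
gauge 0.6 [598.6 199.5  14.7] [317.  96.]
gauge_grip 0.85 [599.4 198.6  92.6] [318.  94.]
gauge_grip 0.34 [596.3 198.9  15. ] [318.  98.]
gauge_key 0.78 [615.7 197.9  24.2] [321.  80.]
gauge_seat 0.92 [607.  199.6  51.9] [318.  87.]
gauge_box 0.18 [ 735.3 -140.7    4.1] [631.  18.]
lid_grip 0.88 [461.4 178.5 134.9] [319. 252.]
188 0
```

View pics/w3.png

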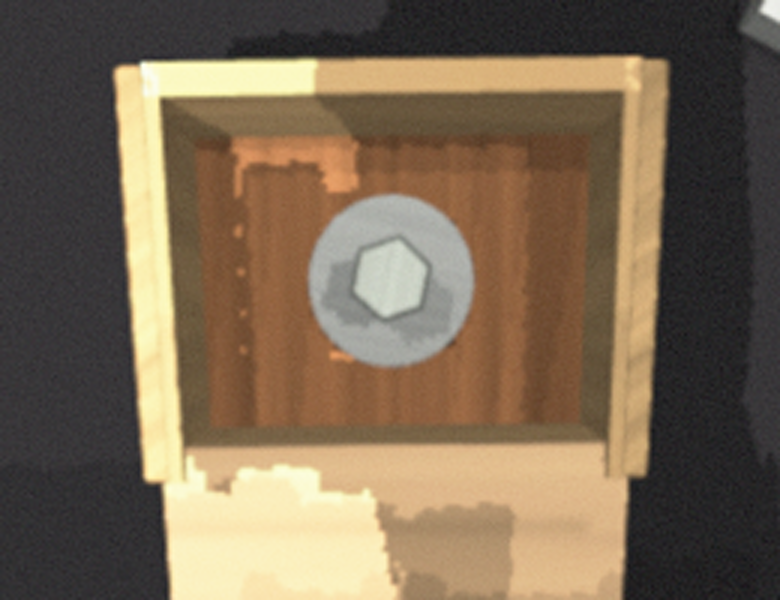

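The lid is fully open. The gauge sits centred, with the hex at crop (391,278) and a vertex pointing nearly straight up, slightly right.

Run:
```python
from h import *
p=env.read_camera("wrist")
V=np.array([ray(p,(188+a/3,b/3),112)[:2] for a,b in [(398,236),(430,263),(424,300),(383,318),(352,293),(358,255)]])
c=V.mean(0); d=V-c; print(c,np.linalg.norm(d,axis=1).round(1)); a=np.degrees(np.arctan2(d[:,1],d[:,0])); print(a.round(1))
z=np.exp(1j*np.radians(a)*6).mean(); b=np.degrees(np.angle(z))/6; print("gauge x yaw mod60",b,abs(z))
K=[ray(p,(188+a/3,b/3),58)[:2] for a,b in [(391,194),(391,367),(309,280),(474,280)]]; print("collar c",np.mean(K,0),(K[0]+K[1])/2,(K[2]+K[3])/2)
plan([c[0],c[1],160],np.radians(b),4,0.5)
```

```text
[599.62164714 198.64275931] [11.6 12.  11.5 11.5 12.1 11.3]
[  -2.2  -62.2 -114.8  176.5  118.7   64.5]
gauge x yaw mod60 0.020353768499402153 0.9366556060676109
collar c [599.61853969 198.50845179] [599.22922531 198.54062891] [600.00785406 198.47627467]
per row mm 36.2 deg 1.99
[[0.088, 0.001, 0.115, 0.0, 0.0, 0.0111, 0.5], [0.088, -0.002, 0.115, 0.0, 0.0, 0.0111, 0.5], [0.088, -0.006, 0.115, 0.0, 0.0, 0.0111, 0.5], [0.087, -0.009, 0.115, 0.0, 0.0, 0.0111, 0.5]]
```

Emit:
{"op": "drive_tool", "data": {"rows": [[[0.088,0.001,0.115,0,0,0.011,0.5],[0.088,-0.002,0.115,0,0,0.011,0.5],[0.088,-0.006,0.115,0,0,0.011,0.5],[0.086,-0.009,0.115,0,0,0.011,0.5],[0,0,0,0,0,0,0.5]]]}}

```text
t: 8.4
eef_pos: [599.5, 198.4, 158.1]
tcp_rot: [3.141, 0.004, 0.001]
ft_force: [0.3, -0.4, 1.2]
opening: 0.501
grip_force: 0.0
```

Run:
```python
from h import *
plan([599.6,198.6,93],0,3,0.5)
```

```text
per row mm 21.7 deg 0.07
[[0.0, 0.0, 0.087, 0.0001, 0.0004, 0.0001, 0.5], [0.0, 0.0, 0.087, 0.0001, 0.0004, 0.0001, 0.5], [0.0, 0.0, 0.087, 0.0001, 0.0004, 0.0001, 0.5]]
```

Emit:
{"op": "drive_tool", "data": {"rows": [[[0,0,0.088,0,0,0,0.5],[0,0,0.088,0,0,0,0.5],[0,0,0.088,0,0,0,0.5],[0,0,0,0,0,0,0.5]]]}}

```text
t: 8.9
eef_pos: [598.8, 198.6, 94.5]
tcp_rot: [3.141, 0.002, 0.001]
ft_force: [-0.7, 0.2, 1.3]
opening: 0.496
grip_force: 0.0
```

Emit:
{"op": "drive_tool", "data": {"rows": [[[0,0,0,0,0,0,0.1],[0,0,0,0,0,0,0],[0,0,0,0,0,0,0],[0,0,0,0,0,0,0],[0,0,0,0,0,0,0]]]}}

```text
t: 9.52
eef_pos: [600.0, 198.9, 95.2]
tcp_rot: [-3.141, -0.001, 0.0]
ft_force: [-0.9, 1.6, 6.8]
opening: 0.232
grip_force: 30.0
```

Emit:
{"op": "drive_tool", "data": {"rows": [[[0,0,-0.02,0,0,0,0],[0,0,-0.1,0,0,0,0],[0,0,-0.16,0,0,0,0],[0,0,-0.2,0,0,0,0],[0,0,-0.14,0,0,0,0]]]}}

```text
t: 10.15
eef_pos: [599.6, 198.5, 251.4]
tcp_rot: [-3.141, -0.001, 0.0]
ft_force: [-0.4, -0.0, -4.8]
opening: 0.231
grip_force: 30.0
```

Emit:
{"op": "drive_tool", "data": {"rows": [[[0,0,0,0,0,0,0],[-0.04,0.08,0,0,0,0,0],[-0.08,0.15,0,0,0,0,0],[-0.12,0.2,0,0,0,0,0],[-0.12,0.2,0,0,0,0,0]]]}}

```text
t: 10.78
eef_pos: [507.9, 39.9, 247.2]
tcp_rot: [-3.142, 0.003, 0.001]
ft_force: [1.2, -0.1, -3.5]
opening: 0.233
grip_force: 30.0
```

Emit:
{"op": "drive_tool", "data": {"rows": [[[-0.12,0.2,0,0,0,0,0],[-0.12,0.16,0,0,0,0,0],[-0.08,0.08,0,0,0,0,0],[-0.04,0.04,0,0,0,0,0],[0,0,0,0,0,0,0]]]}}

```text
t: 11.4
eef_pos: [419.5, -79.0, 248.7]
tcp_rot: [-3.141, 0.001, -0.001]
ft_force: [-0.5, -0.6, -3.4]
opening: 0.231
grip_force: 30.0
```

Run:
```python
from h import *
s=env.state(); print(s["t"],s["eef_pos"],s["tcp_rot"],s["joints"],s["ft_force"],s["opening"])
p=env.read_camera("wrist"); cv2.imwrite("pics/w4.png",p["color"])
u=px(p,[484,-78,60]); print(u, px(p,s["eef_pos"]))
for n in ["gauge_seat","gauge_key","gauge_grip","hub_mouth","hub_keyed","hub_plain"]:
    for d in env.place_of(n,p): w=W(p,d["at"]); print(n,round(d["score"],2),w.round(1),px(p,w).round(0))
```

```text
11.4 [419.51560989 -79.01642937 248.73732567] [-3.14104097e+00  9.87852758e-04 -7.01813848e-04] [-3.41275735e-01  1.89301709e-01  1.99354270e+00  2.31986279e-04
  9.59863648e-01  1.23008950e+00] [-0.53989425 -0.55604483 -3.44373117] 0.2310498696094261
[316.73170031 118.5423798 ] [317.24117783 274.79169186]
gauge_seat 0.67 [426.5 -75.7 205.6] [312. 229.]
gauge_grip 0.65 [417.7 -81.5 243.5] [322. 273.]
hub_mouth 0.63 [491.6 -78.6  60.6] [317. 110.]
hub_keyed 0.61 [486.7 -80.9   3. ] [320. 113.]
hub_plain 0.86 [ 498.9 -281.1   -1.6] [497. 103.]
```

View pics/w4.png

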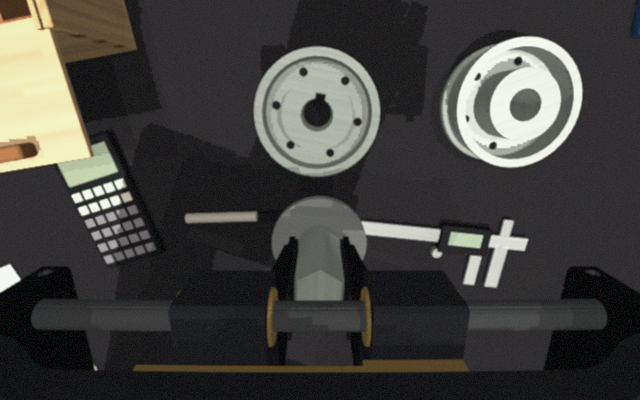

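The keyed hub is at (317,112), with its keyway at (320,97) pointing about +x. The plain hub is at (525,103). I'll zoom in for the keyway direction.

Run:
```python
from h import *
a=cv2.imread("pics/w4.png")[72:152,277:357]; cv2.imwrite("pics/w5.png",cv2.resize(a,None,fx=7.5,fy=7.5,interpolation=cv2.INTER_CUBIC))
```

```text
(no output)
```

View pics/w5.png

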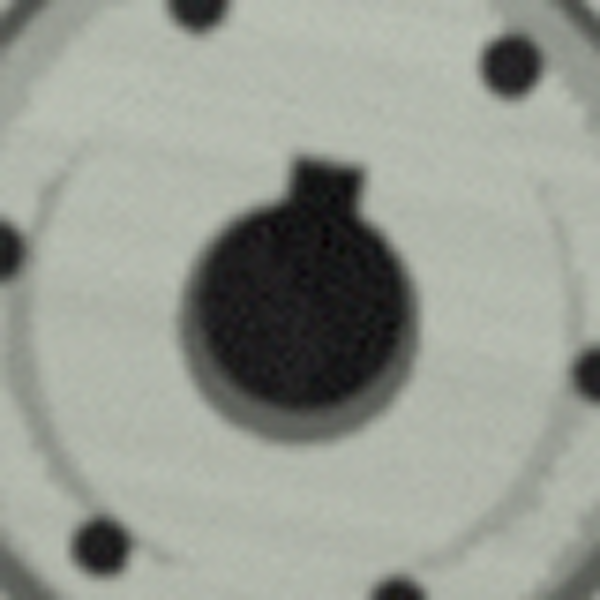

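Run:
```python
from h import *
p=env.read_camera("wrist")
g=lambda a,b: ray(p,(277+(a+.5)/7.5-.5,72+(b+.5)/7.5-.5),60)[:2]
L,Rr,B,T=g(179,322),g(420,322),g(299,443),g(299,201); print(L,Rr,B,T)
c=(L+Rr+B+T)/4; k=g(331,164); d=k-c; print("c",c,(L+Rr)/2,"key r",np.linalg.norm(d),"yaw",np.degrees(np.arctan2(d[1],d[0])))
e=g(365,170)-g(297,158); print("edge",np.linalg.norm(e),np.degrees(np.arctan2(e[1],e[0]))+90)
for C in ["top","scene"]:
    q=env.read_camera(C)
    for n in ["hub_mouth","hub_keyed"]:
        for dd in env.place_of(n,q):
            w=W(q,dd["at"])
            if np.linalg.norm(w[:2]-c)<40: print(C,n,w.round(1))
plan([c[0],c[1],200],np.arctan2(d[1],d[0]),4,0)
```

```text
[488.49914232 -61.79464409] [488.5223077  -92.52802301] [473.30741168 -77.08359153] [503.34544935 -77.11055779]
c [488.41857776 -77.1292041 ] [488.51072501 -77.16133355] key r 19.80802312058286 yaw -11.655858295058172
edge 8.658794342605876 -9.54535457248133
top hub_mouth [479.5 -74.5  59. ]
top hub_keyed [484.  -81.5  -2.6]
scene hub_mouth [487.6 -80.5  60.9]
scene hub_keyed [484.2 -79.4   4. ]
per row mm 21.1 deg 2.92
[[0.069, -0.002, 0.049, 0.0, 0.0, 0.0162, 0.0], [0.068, -0.005, 0.049, 0.0, 0.0, 0.0162, 0.0], [0.068, -0.009, 0.049, 0.0, 0.0, 0.0162, 0.0], [0.068, -0.012, 0.049, 0.0, 0.0, 0.0162, 0.0]]
```

Run:
```python
from h import *
plan([488.8,-76.9,158],-0.19,5,0)
```

```text
per row mm 22.9 deg 2.18
[[0.055, -0.002, 0.073, 0.0, 0.0, 0.0121, 0.0], [0.055, -0.004, 0.073, 0.0, 0.0, 0.0121, 0.0], [0.055, -0.006, 0.073, 0.0, 0.0, 0.0121, 0.0], [0.055, -0.008, 0.073, 0.0, 0.0, 0.0121, 0.0], [0.054, -0.01, 0.073, 0.0, 0.0, 0.0121, 0.0]]
```

Emit:
{"op": "drive_tool", "data": {"rows": [[[0.055,-0.002,0.073,0,0,0.012,0],[0.055,-0.004,0.073,0,0,0.012,0],[0.055,-0.006,0.073,0,0,0.012,0],[0.055,-0.008,0.073,0,0,0.012,0],[0.054,-0.01,0.07,0,0,0.012,0]]]}}

```text
t: 12.72
eef_pos: [489.3, -76.6, 158.2]
tcp_rot: [-3.142, -0.0, -0.19]
ft_force: [0.8, 0.7, -3.7]
opening: 0.232
grip_force: 30.0
```

Emit:
{"op": "drive_tool", "data": {"rows": [[[0,0,0,0,0,0,0],[0,0,0,0,0,0,0]]]}}

```text
t: 12.98
eef_pos: [488.5, -76.6, 159.3]
tcp_rot: [-3.142, -0.0, -0.187]
ft_force: [-0.5, 0.1, -3.8]
opening: 0.227
grip_force: 30.0
```

Run:
```python
from h import *
s=env.state(); print(s["t"],s["eef_pos"],s["tcp_rot"],s["ft_force"])
plan([488.8,-76.9,140],-0.19,2,0)
```

```text
12.975 [488.50678642 -76.59083074 159.30499637] [-3.14154959e+00 -2.34508943e-05 -1.87307273e-01] [-0.48446679  0.10792316 -3.75029207]
per row mm 9.7 deg 0.08
[[0.001, 0.0, 0.039, 0.0, 0.0, 0.0004, 0.0], [0.001, 0.0, 0.039, 0.0, 0.0, 0.0004, 0.0]]
```

Readings are noisy by about 0.5 mm. Next, I descend into the bore in small steps.

Emit:
{"op": "drive_tool", "data": {"rows": [[[0,0,0.03,0,0,0,0],[0,0,0.03,0,0,0,0],[0,0,0.02,0,0,0,0],[0,0,0,0,0,0,0]]]}}

```text
t: 13.48
eef_pos: [488.6, -76.5, 138.5]
tcp_rot: [-3.141, 0.001, -0.188]
ft_force: [0.1, 0.4, -4.6]
opening: 0.234
grip_force: 30.0
```

Emit:
{"op": "drive_tool", "data": {"rows": [[[0,0,0.01,0,0,0,0],[0,0,0.01,0,0,0,0],[0,0,0,0,0,0,0]]]}}

```text
t: 13.85
eef_pos: [488.7, -76.5, 133.7]
tcp_rot: [-3.141, 0.0, -0.188]
ft_force: [-1.6, 0.0, -4.8]
opening: 0.233
grip_force: 30.0
```

Emit:
{"op": "drive_tool", "data": {"rows": [[[0,0,0.01,0,0,0,0],[0,0,0.01,0,0,0,0],[0,0,0,0,0,0,0]]]}}

```text
t: 14.22
eef_pos: [488.7, -76.6, 128.6]
tcp_rot: [-3.141, 0.0, -0.188]
ft_force: [-0.8, -0.1, -4.5]
opening: 0.235
grip_force: 30.0
```

Emit:
{"op": "drive_tool", "data": {"rows": [[[0,0,0.01,0,0,0,0],[0,0,0,0,0,0,0]]]}}

```text
t: 14.48
eef_pos: [488.7, -76.6, 126.2]
tcp_rot: [-3.141, 0.0, -0.188]
ft_force: [-1.6, -0.9, -5.8]
opening: 0.23
grip_force: 30.0
```

Height is past the key-on-face level (about 131) with no push, so the key is in the keyway. Continuing down.

Emit:
{"op": "drive_tool", "data": {"rows": [[[0,0,0.015,0,0,0,0],[0,0,0.015,0,0,0,0],[0,0,0.015,0,0,0,0],[0,0,0,0,0,0,0]]]}}

```text
t: 14.98
eef_pos: [488.7, -76.5, 114.7]
tcp_rot: [-3.141, 0.001, -0.188]
ft_force: [-1.2, -0.0, -4.6]
opening: 0.232
grip_force: 30.0
```

Emit:
{"op": "drive_tool", "data": {"rows": [[[0,0,0.012,0,0,0,0],[0,0,0.012,0,0,0,0],[0,0,0.008,0,0,0,0],[0,0,0,0,0,0,0]]]}}

```text
t: 15.48
eef_pos: [488.7, -76.5, 106.9]
tcp_rot: [-3.141, 0.0, -0.188]
ft_force: [-2.3, -0.2, -5.2]
opening: 0.238
grip_force: 30.0
```

Emit:
{"op": "drive_tool", "data": {"rows": [[[0,0,0.006,0,0,0,0],[0,0,0.004,0,0,0,0],[0,0,0,0,0,0,0]]]}}

```text
t: 15.85
eef_pos: [488.7, -76.6, 104.5]
tcp_rot: [-3.141, 0.0, -0.188]
ft_force: [-3.1, -1.5, -5.1]
opening: 0.229
grip_force: 30.0
```

Emit:
{"op": "drive_tool", "data": {"rows": [[[0,0,0.004,0,0,0,0],[0,0,0.002,0,0,0,0],[0,0,0,0,0,0,0]]]}}

```text
t: 16.23
eef_pos: [488.7, -76.6, 103.3]
tcp_rot: [-3.142, -0.0, -0.188]
ft_force: [-4.5, -1.6, 1.7]
opening: 0.23
grip_force: 30.0
```

Emit:
{"op": "drive_tool", "data": {"rows": [[[-0.002,0,0.003,0,0,0,0],[0,0,0,0,0,0,0],[0,0,0,0,0,0,0]]]}}

```text
t: 16.6
eef_pos: [488.6, -76.6, 103.2]
tcp_rot: [3.142, -0.001, -0.188]
ft_force: [-5.3, -1.6, 10.1]
opening: 0.232
grip_force: 30.0
```

Emit:
{"op": "drive_tool", "data": {"rows": [[[0,0,0,0,0,0,0],[0,0,0,0,0,0,0],[0,0,0,0,0,0,0],[0,0,0,0,0,0,0]]]}}

```text
t: 17.1
eef_pos: [488.6, -76.6, 103.2]
tcp_rot: [3.142, -0.001, -0.188]
ft_force: [-5.7, -1.7, 10.8]
opening: 0.236
grip_force: 30.0
```

Run:
```python
from h import *
p=env.read_camera("scene"); u=px(p,[488,-77,70]).astype(int); print(u)
a=p["color"][u[1]-60:u[1]+50,u[0]-70:u[0]+150]; cv2.imwrite("pics/s2.png",cv2.resize(a,None,fx=3.6,fy=3.6,interpolation=2))
for n in ["hub_mouth","gauge_seat","lid_grip"]:
    for d in env.place_of(n,p): print(n,round(d["score"],2),W(p,d["at"]).round(1))
```

```text
[322 175]
hub_mouth 0.87 [ 687.6 -285.3   66.1]
hub_mouth 0.74 [485.1 -81.   62.5]
gauge_seat 0.7 [486.4 -78.4  58.7]
gauge_seat 0.53 [484.4 -78.7   2.1]
lid_grip 0.67 [753.9 200.3 127.3]
lid_grip 0.65 [456.2 171.2 127.6]
lid_grip 0.24 [487.2 -81.2   5.6]
```

View pics/s2.png

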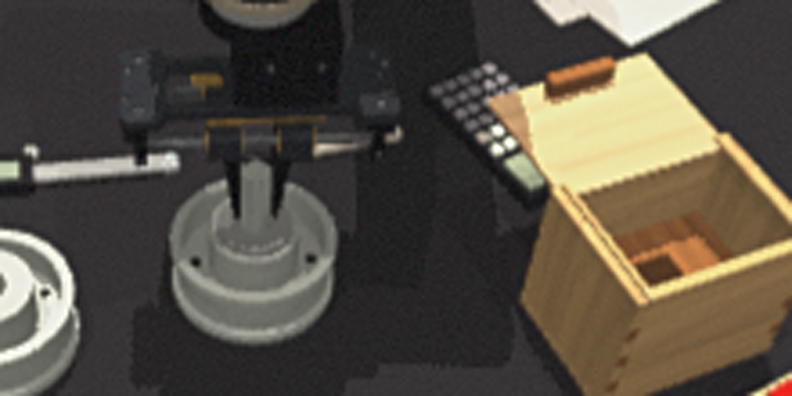

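The collar sits flush on the boss at crop (255,230), the lid is open, and the push is steady at about 11 N. Handing in.

```bash
python3 -c "
from cell import env
print(env.job_done())"
```

```text
the job is handed in; nothing more can be done
None
```

I handed the job in at about 17 s, but `env.job_done()` returned no verdict: the lid is fully open, the gauge is home in the keyed hub with its collar flush, and the gripper is still holding the handle and pressing down with about 11 N.

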